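Twist a hammer-head stud into slotted strut and fit its roller bearing

ROBOT

A 6-joint arm with a two-finger parallel gripper is mounted at the origin on a cart in front of the work surface, level with it; the furniture and walls round the work are solid. World frame = base frame: x ahead of the robot, y to its left, z up, the work surface at z = 0. Lengths are in m, angles in rad, forces in N, time in s.
With the tool pointing down it reaches from about 0.375 to 0.9 m from the base axis. Payload 3.1 kg.
Tool frame: the origin (TCP) lies at the very end of the fingers, on their centre line; the grasp point (between the pads) lies 19 mm behind it; z points along the fingers, y is the line along which they close (so a half turn about z gives the same grasp; the last joint's range is limited). The gripper opens to 87 mm and grips with 3 to 60 N. Pads are 19 mm wide; open, the fingers measure 117 mm over their backs; the gripper's body (75 mm by 190 mm) begins 51 mm behind the grasp point.
Start: joints at [1.079, 0.527, 1.433, -0, 1.181, -0.178], TCP at [0.193, 0.594, 0.223] pointing down, gripper open.
Joint ranges: [-3.08, 3.08], [-0.75, 2.2], [0.22, 2.44], [-1.43, 4.57], [0, 2.65], [-2.85, 2.85]. Speed limits (rad/s): [2.79, 2.79, 3.14, 3.14, 3.14, 3.14].

INTERFACE

Orientations are given as a unit quaternion [x, y, z, w].
In Python, from rig import robot gives the robot as it stands. The module is installed in compiled form; this text tells all that it offers.
- The arm moves only by the tool servo_tool, never from a script. Its argument "rows" is one flat list of numbers, 5 for each row, row after row: the closure, from -1 (fully open) to 1 (shut), so that 0 is half open, then the shift along the tool's x, y, z in m, then the turn about the tool's z in degrees. A call has 1 to 5 rows; each row shifts and turns the commanded pose from where the row before left it, along the tool's axes as they then stand; what a row does not reach is not made up. A row lasts 1/12 s, in which the tool goes at most 41.7 mm and 7.16 degrees, less where a joint would pass 70% of its speed; a pose out of reach is approached as far as the arm can. A call with a gripper value outside its range is refused whole. The fingers move at their own pace and stop on an object; "newtons" is the grip in N (left out, the last holds). Time passes only in rows, so rows that do not move let the fingers close. It gives the time, the measured TCP pose, the force, the opening and the grip force at its end, in the units of the state.
- robot.get_obs(): the state, without advancing time (a new reading comes with each control period).
- robot.camera(name): name is "scene" or "top" or "wrist"; returns a dict with "pixels" (400x640x3 uint8, red, green, blue), "intrinsics" (3x3 intrinsics, pixels), "rvec" (rotation vector, rad) and "tvec" (3), from world to camera coordinates, as OpenCV has them; the wrist camera has in their place "mount" (4x4, takes a point from camera to tool coordinates, whose origin is the TCP and whose axes are the flange's). Camera axes: x right, y down, z forward; pixel columns grow to the right and rows downward; lengths in m; the calibration is good to about 2 mm. A picture is of the moment at which its call begins: read the wrist's pose just before it. There is no depth.
- robot.hand_in(): hands the job in; it is judged then, once.
Trained networks look in a picture, given as the dict that the camera call returned (one of the last four; its "shot" number tells which), for a name from the list of things; names that differ only in an ending like _2 or _b are one class to them, and where a whole thing is asked for, a point or a joint stands for the part that bears it (a point fixed in the world has none). Each returns a list of dicts, best first, with "score" (0 to 1); they miss things now and then, are a little off and sometimes report something else, mostly with a low value. They report only what shows in the picture. A call takes as long as a camera call. They do not tell look-alikes from the thing itself.
- robot.spot_in(picture, query): "at" ([x, y, z] in m, in world coordinates, good to about 4 mm: the middle of the surface that is visible of it).
- robot.outline_of(picture, query): "region" (400x640 bool, what is visible of it).
- robot.place_of(picture, query): "at" ([x, y, z] in m, in world coordinates, good to about 4 mm: a listed point, or the origin of a listed thing).
The state is a dict: "time": time; "q": joint angles; "joint_velocities": joint speeds; "joint_torque": joint torques, N m; "position": TCP position; "tool_rot": TCP orientation; "ft_force": force on the tool from outside, world axes, zero at the start; "moment": the same for the moment, N m; "grip_width": finger opening in m; "grip_force": force on a finger pad.
Only numpy, scipy, OpenCV 4.12 (cv2) and the standard library are available. Lean on these libraries where they do the work, as an engineer would, in place of code of your own. Each camera call takes 0.05 s, during which the arm holds its last target. There are 200 camera calls.

TASK

Fit a roller to the slotted strut on the bench: lift the hammer-head stud with the red grip out of its wooden block, put its head lengthwise down through the strut's slot between the two yellow bands until the collar sits on the lips, and turn it a quarter turn so that the head lies straight across and is caught under the lips. Then set the ball bearing with the orange seal over the stud, lying flat on the stud's collar. Leave both there, and leave the loose things round about where they are.

Things in the scene. Friction and masses are not known exactly. Their poses are not given: they have to be found in the camera images.
- stud: steel stud, 76 mm high, 0.15 kg, upright in the block, collar on its top. Origin: centre of the head's underside, z up. From there: 0-9 mm dark oblong head, 34 mm long (x), 17 wide (y), ends round; 9-20 neck, 17 diameter; 20-24 collar, 36 diameter; 24-38 journal, 24 diameter, for the bearing; 38-68 red grip, then a cone tip to 76
- stud_grip (a point): middle of the stud's red grip, 53 mm above the stud's origin, same axes. The grip is 30 mm high, 18 mm along x (the head's long way) and 12 mm thick along y: pinch it across its two flats from above, fingertips above the journal's top (15 mm below this point)
- strut: silver slotted strut, fixed, 260 x 41 x 41 mm with black end caps. Origin: centre of its underside; x along the slot. Slot 22 mm wide, its rounded lips reach 8 mm down; inside 37 mm wide, floor 2.5 mm thick. Foot lugs at both ends (9 mm high with bolts) reach 46 mm either side of the slot's centre line
- strut_mark (a point): point on the slot's centre line, level with the lips' top (41 mm over the bench), midway between the two yellow bands (inner edges 43 mm to either side); 30 mm along +x from the strut's middle. x along the slot, z up. With the collar on the lips the stud's origin is 20 mm below it and the head's top 3 mm below the lips, free to turn either way
- holder: wooden block, 85 x 62 x 26 mm, fixed; origin at the centre of its underside; oblong through-hole in its middle, 39 mm along x by 21.5 mm along y, in which the stud stands
- bearing: ball bearing, grey with an orange seal, 62 mm outside, 16 mm high, bore 29 mm clear; starts lying flat on the bench. Origin: centre of its underside; z up. About 0.2 kg. Grasp it across its outside; when fitted its underside is 4 mm above the lips' top
- washer_big: rusty flat washer, 58 mm across, 9 mm high, flat on the bench; bystander (not the bearing); origin at the centre of its underside
- half_ring: rusty half ring, 42 x 98 x 16 mm, flat on the bench; bystander; origin at the centre of its underside
- pipe_flange: grey pipe flange, 95 mm across, 26 mm high; bystander; origin at the centre of its underside
- hex_bolt_a: hexagon bolt standing on its head, 27 mm across, 72 mm high; bystander; origin at the centre of its underside
Mind the look-alikes: they are no part of the job. Of the things that look like the bearing, take the one that is nearest to the robot's base at the start.

How it is judged:
On the way, in this order (a step that is already met when the one before it is completed fails the run):
1. the stud's head is down through the slot between the bands, still lengthwise (within 0.3 rad of the slot) (x of stud in the frame of strut_mark between -0.035 and 0.035 m and y of stud in the frame of strut_mark between -0.006 and 0.006 m and z of stud in the frame of strut_mark below -0.0175 m and angle between the x axis of stud and the x axis of strut_mark, either way round below 0.3 rad), for 0.05 s.
2. the stud is turned across the slot (more than 1.2 rad from it), its head caught under the lips and its collar down (x of stud in the frame of strut_mark between -0.035 and 0.035 m and y of stud in the frame of strut_mark between -0.006 and 0.006 m and z of stud in the frame of strut_mark between -0.0235 and -0.0175 m and angle between the x axis of stud and the x axis of strut_mark, either way round above 1.2 rad and angle between stud's own z axis and vertical below 0.1 rad), for 0.2 s.
At the end, for the whole second after the job is handed in: Stud upright (0.1 rad), within 35 mm along the slot of the bands' middle and 6 mm of the slot's centre line, origin 17.5-23.5 mm below the lips' top, head over 1.2 rad from the slot; bearing round it (centres within 6 mm), underside 1-7 mm above the lips, flat (0.08 rad); both at rest (all of step 2 and horizontal distance between bearing and stud below 0.006 m and z of bearing in the frame of strut_mark between 0.001 and 0.007 m and angle between bearing's own z axis and vertical below 0.08 rad and linear speed of each of bearing, stud below 0.02 m/s); the robot touches nothing.
It fails at once if the washer big is pushed more than 40 mm from where it stood (distance of washer_big from where it was at the start of the episode above 0.04 m).
It fails at once if the half ring is pushed more than 40 mm from where it stood (distance of half_ring from where it was at the start of the episode above 0.04 m).
It fails at once if the pipe flange is pushed more than 40 mm from where it stood (distance of pipe_flange from where it was at the start of the episode above 0.04 m).
It fails at once if the hex bolt a is pushed more than 40 mm from where it stood (distance of hex_bolt_a from where it was at the start of the episode above 0.04 m).
It also fails if it takes over 70 s, if anything falls off the work surface, if the arm or the gripper's body presses on something with over 40 N, if the wrist force passes 120 N, or if a joint passes its speed limit or range.

## Working session

There is one attempt and no reset: what is moved stays moved. The work goes in short steps, Python scripts to look and compute and a tool call to move; the robot and the scene stay as the last step left them, time stands still between calls to the robot, and variables do not carry over. Pictures are saved under pics/ and viewed, at most 14 in all, crops included, and the job is handed in when it is done.

Besides the shell and the picture viewer there is one more tool, called after "Call:" as name(argument=value, ...) on one line, values as JSON. servo_tool: Moves the arm, as the interface text tells. Its arguments: {"type":"object","properties":{"rows":{"type":"array","items":{"type":"number"}},"newtons":{"type":"number"}},"required":["rows"]}

```bash
mkdir -p pics
cat > h.py <<'E'
from rig import robot
import numpy as np, cv2
from scipy.spatial.transform import Rotation as R
def cam(n):
    return robot.camera(n)
def save(p,f): cv2.imwrite('pics/'+f,p['pixels'][:,:,::-1])
def ray(p,uv,z):
    # pixel -> world point on plane z (fixed cams)
    K=np.array(p['intrinsics']); Rm=cv2.Rodrigues(np.array(p['rvec'],float))[0]; t=np.array(p['tvec'],float).ravel()
    c=-Rm.T@t; d=Rm.T@np.linalg.solve(K,np.array([uv[0],uv[1],1.]))
    return c+d*(z-c[2])/d[2]
def wcam(p,o):
    # wrist: world pose of the camera
    T=np.eye(4);T[:3,:3]=R.from_quat(o['tool_rot']).as_matrix();T[:3,3]=o['position']
    return T@np.array(p['mount'])
def wray(p,o,uv,z):
    T=wcam(p,o);c=T[:3,3];d=T[:3,:3]@np.linalg.solve(np.array(p['intrinsics']),np.array([uv[0],uv[1],1.]))
    return c+d*(z-c[2])/d[2]
E
python3 - <<'E'
from h import *
np.set_printoptions(precision=4,suppress=True)
o=robot.get_obs();print({k:np.round(v,4) for k,v in o.items()})
for n in ['top','scene']:
    p=cam(n);save(p,n+'0.png')
    for q in ['stud','stud_grip','strut','strut_mark','holder','bearing','washer_big','half_ring','pipe_flange','hex_bolt_a']:
        print(n,q,[(np.round(r['at'],4).tolist(),round(r['score'],2)) for r in robot.place_of(p,q)[:3]])
E
```

```text
{'time': np.float64(0.0), 'q': array([ 1.0785,  0.5285,  1.4339, -0.    ,  1.1814, -0.1785]), 'joint_velocities': array([-0.0005, -0.0015,  0.    ,  0.0003,  0.0003, -0.    ]), 'joint_torque': array([  0.0015, -44.006 , -17.6596,   0.0636,   0.0582,  -0.0002]), 'position': array([0.1926, 0.5938, 0.2216]), 'tool_rot': array([ 0.1563,  0.9877, -0.001 , -0.0003]), 'ft_force': array([-0.0736,  0.5167,  0.5496]), 'moment': array([ 0.0461,  0.0013, -0.0489]), 'grip_force': np.float64(0.0), 'grip_width': np.float64(0.0867)}
top stud [([0.5143, -0.2877, 0.005], 0.54)]
top stud_grip []
top strut [([0.5792, 0.2041, 0.0005], 0.95)]
top strut_mark [([0.5436, 0.1915, 0.0405], 0.97), ([0.565, 0.4043, 0.0014], 0.26)]
top holder [([0.509, -0.2905, 0.0002], 0.73)]
top bearing [([0.5853, -0.1519, 0.0015], 0.78), ([0.6727, -0.0349, -0.0015], 0.69), ([0.6612, -0.2321, -0.0003], 0.6)]
top washer_big [([0.75, -0.1303, 0.0005], 0.71)]
top half_ring [([0.5471, 0.1931, 0.0427], 0.69), ([0.4574, -0.1635, 0.0], 0.52)]
top pipe_flange [([0.4037, 0.1546, 0.0015], 0.65)]
top hex_bolt_a [([0.5636, 0.4001, -0.0025], 0.61)]
scene stud [([0.5119, -0.2871, 0.0088], 0.64)]
scene stud_grip [([0.5138, -0.2892, 0.0645], 0.62)]
scene strut [([0.5767, 0.1993, 0.0013], 0.93), ([0.4006, 0.1559, 0.0025], 0.65)]
scene strut_mark [([0.5479, 0.197, 0.0438], 0.73)]
scene holder [([0.5123, -0.2887, 0.0014], 0.7), ([0.5871, -0.1545, 0.0014], 0.4)]
scene bearing [([0.6637, -0.2357, 0.0003], 0.96), ([0.5876, -0.1548, -0.0001], 0.76), ([0.6753, -0.0396, -0.0023], 0.54)]
scene washer_big [([0.7448, -0.1251, 0.0026], 0.74), ([0.3996, 0.1573, 0.0016], 0.3)]
scene half_ring [([0.4573, -0.164, -0.0017], 0.75), ([0.5112, -0.2904, 0.0006], 0.24)]
scene pipe_flange []
scene hex_bolt_a []
```

View pics/top0.png

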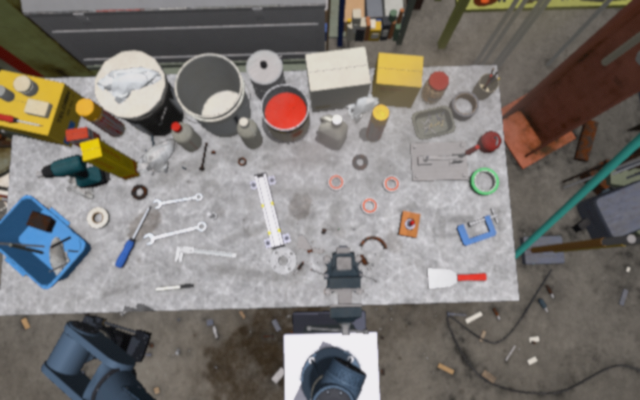

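View pics/scene0.png

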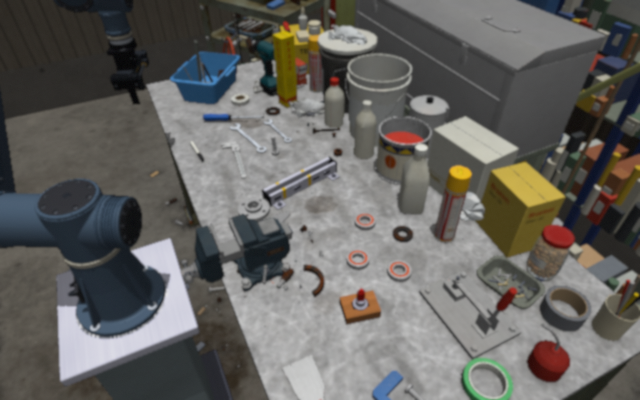

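The top view shows the strut at about (268,212), the block with the stud at (410,224) and three orange-sealed rings. The ring nearest the base is at (370,205), near world (0.587,-0.153). A vise at (345,270) should be avoided.

```bash
cat >> h.py <<'E'
def go(target,yaw_deg=None,n=None):
    """print tool-frame total shift from commanded~measured pose to the target TCP; yaw = world angle of tool y, mod 180"""
    o=robot.get_obs();Rm=R.from_quat(o['tool_rot']).as_matrix();d=Rm.T@(np.array(target)-o['position'])
    ya=np.degrees(np.arctan2(Rm[1,1],Rm[0,1]));print('yaw',round(ya,2),'tool shift mm',np.round(d*1000,1),'rows>=',round(np.linalg.norm(d)/.0417,1))
    if yaw_deg is not None: 
        t=-((yaw_deg-ya+90)%180-90);print('turn',round(t,2),'rows>=',round(abs(t)/7.16,1))
E
python3 - <<'E'
from h import *
p=cam('wrist');print(np.round(p['mount'],4),np.round(p['intrinsics'],1))
go([.52,.19,.30],102)
E
```

```text
[[-1.000e-04 -9.551e-01 -2.963e-01  8.250e-02]
 [ 1.000e+00  1.000e-04 -5.000e-04 -2.000e-04]
 [ 5.000e-04 -2.963e-01  9.551e-01 -1.631e-01]
 [ 0.000e+00  0.000e+00  0.000e+00  1.000e+00]] [[327.9   0.  320.2]
 [  0.  327.9 196.4]
 [  0.    0.    1. ]]
yaw 72.02 tool shift mm [-436.  -283.7  -77.5] rows>= 12.6
turn -29.98 rows>= 4.2
```

Call:
servo_tool(rows=[-1, -0.029, -0.019, -0.006, 0, -1, -0.029, -0.019, -0.006, 0, -1, -0.029, -0.019, -0.006, 0, -1, -0.029, -0.019, -0.006, 0, -1, -0.029, -0.019, -0.006, 0])

```text
time: 1.57
position: [0.3022, 0.4582, 0.2529]
tool_rot: [0.156, 0.988, 0.0, 0.0]
ft_force: [0.1, 1.0, 0.5]
grip_width: 0.0873
grip_force: 0.0
```

Call:
servo_tool(rows=[-1, -0.029, -0.019, -0.006, 0, -1, -0.029, -0.019, -0.006, 0, -1, -0.029, -0.019, -0.006, 0, -1, -0.029, -0.019, -0.006, 0, -1, -0.029, -0.019, -0.006, 0])

```text
time: 1.98
position: [0.4109, 0.3228, 0.2831]
tool_rot: [0.156, 0.988, 0.0, 0.0]
ft_force: [-0.4, 0.6, -0.2]
grip_width: 0.0867
grip_force: 0.0
```

Call:
servo_tool(rows=[-1, -0.029, -0.019, -0.004, 0, -1, -0.029, -0.019, -0.004, 0, -1, -0.029, -0.019, -0.004, 0, -1, -0.029, -0.019, -0.004, 0, -1, -0.029, -0.019, -0.004, 0])

```text
time: 2.4
position: [0.5195, 0.1876, 0.303]
tool_rot: [0.156, 0.988, 0.0, 0.0]
ft_force: [0.9, 0.9, -0.3]
grip_width: 0.087
grip_force: 0.0
```

Call:
servo_tool(rows=[-1, 0, 0, 0, -6, -1, 0, 0, 0, -6, -1, 0, 0, 0, -6, -1, 0, 0, 0, -6, -1, 0, 0, 0, -6])

```text
time: 2.82
position: [0.5187, 0.1889, 0.3026]
tool_rot: [-0.107, 0.994, 0.0, -0.0]
ft_force: [0.5, -0.8, 0.6]
grip_width: 0.0872
grip_force: 0.0
```

Call:
servo_tool(rows=[-1, 0, 0, 0, 0, -1, 0, 0, 0, 0])

```text
time: 2.98
position: [0.5186, 0.1891, 0.3026]
tool_rot: [-0.103, 0.995, 0.0, 0.0]
ft_force: [0.2, -0.5, 0.2]
grip_width: 0.0874
grip_force: 0.0
```

Run:
```python
from h import *
o=robot.get_obs();p=cam('wrist');save(p,'w1.png');print(o['time'],o['position'])
for q in ['strut','strut_mark','pipe_flange','hex_bolt_a']: print(q,[(np.round(r['at'],4).tolist(),round(r['score'],2)) for r in robot.place_of(p,q)[:3]])
go([.5,-.26,.30],102)
```

```text
2.9833 [0.51863313 0.18910426 0.30256832]
strut [([0.5759, 0.1989, -0.0043], 0.77)]
strut_mark [([0.5473, 0.1963, 0.0405], 0.83)]
pipe_flange [([0.4004, 0.1542, 0.0007], 0.92)]
hex_bolt_a [([0.5667, 0.4032, 0.0062], 0.88)]
yaw 101.97 tool shift mm [ 111.4 -435.5    2.6] rows>= 10.8
turn -0.03 rows>= 0.0
```

View pics/w1.png

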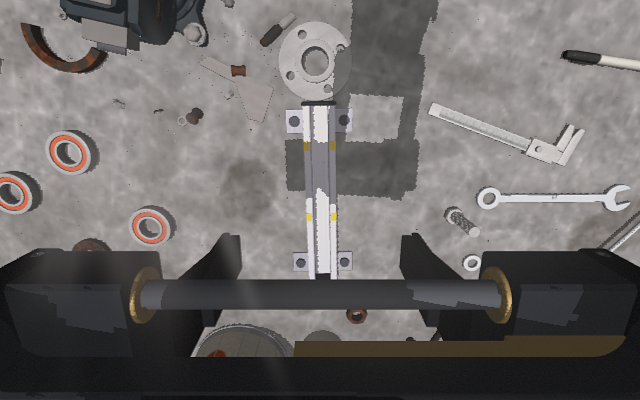

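The wrist view shows the strut nearly vertical in the image. Its bands are at about (308,146)/(332,146) and (308,216)/(333,216).

```bash
cat > m.py <<'E'
from h import *
o=robot.get_obs();p=cam('wrist')
hsv=cv2.cvtColor(p['pixels'],cv2.COLOR_RGB2HSV)
m=cv2.inRange(hsv,(18,110,90),(35,255,255));m[:120]=0;m[235:]=0;m[:,:285]=0;m[:,355:]=0
n,l,s,c=cv2.connectedComponentsWithStats(m)
P=[]
for i in range(1,n):
    if s[i,4]>15:
        w=wray(p,o,c[i],.041);P.append(w);print(s[i],c[i],np.round(w,4))
P=np.array(P)
if len(P)==4:
    print('mark',P.mean(0))
    P=P[np.argsort(P[:,0])];a=P[2:].mean(0)-P[:2].mean(0);print('len',np.linalg.norm(a),'axis deg',np.degrees(np.arctan2(a[1],a[0])))
    for k in (0,2): print('width',np.linalg.norm(P[k]-P[k+1]))
E
python3 m.py
```

```text
[330 141   6   9  54] [332.5 145. ] [0.4953 0.2003 0.041 ]
[303 142   6   9  46] [305.93478261 145.91304348] [0.5036 0.1669 0.041 ]
[306 213   6   8  41] [308.07317073 216.48780488] [0.5986 0.1888 0.041 ]
[331 213   5   8  40] [333.  216.5] [0.5915 0.2225 0.041 ]
mark [0.54726692 0.19465894 0.041     ]
len 0.09810170786069654 axis deg 12.981658818606055
width 0.03439417724681336
width 0.03445894606179123
```

Call:
servo_tool(rows=[-1, 0.007, -0.036, 0, 0, -1, 0.007, -0.036, 0, 0, -1, 0.007, -0.036, 0, 0, -1, 0.007, -0.036, 0, 0, -1, 0.007, -0.036, 0, 0])

```text
time: 3.7
position: [0.5218, 0.0044, 0.3027]
tool_rot: [-0.105, 0.994, -0.0, 0.0]
ft_force: [-0.3, 0.1, -0.7]
grip_width: 0.087
grip_force: 0.0
```

Call:
servo_tool(rows=[-1, 0.007, -0.036, 0, 0, -1, 0.007, -0.036, 0, 0, -1, 0.007, -0.036, 0, 0, -1, 0.007, -0.036, 0, 0, -1, 0.007, -0.036, 0, 0])

```text
time: 4.12
position: [0.5249, -0.1793, 0.3027]
tool_rot: [-0.104, 0.995, -0.0, 0.0]
ft_force: [0.9, -0.2, -0.1]
grip_width: 0.0869
grip_force: 0.0
```

Call:
servo_tool(rows=[-1, 0.007, -0.036, 0, 0, -1, 0.007, -0.036, 0, 0, -1, 0.007, -0.036, 0, 0, -1, 0, 0, 0, 0, -1, 0, 0, 0, 0])

```text
time: 4.53
position: [0.5268, -0.2896, 0.302]
tool_rot: [-0.103, 0.995, 0.0, -0.0]
ft_force: [-0.4, 2.1, -0.4]
grip_width: 0.0873
grip_force: 0.0
```

Run:
```python
from h import *
o=robot.get_obs();p=cam('wrist');save(p,'w2.png');print(o['time'],o['position'])
for q in ['stud','stud_grip','holder','bearing','half_ring']: print(q,[(np.round(r['at'],4).tolist(),round(r['score'],2)) for r in robot.place_of(p,q)[:3]])
T=wcam(p,o)
px=lambda w:(lambda c:(np.array(p['intrinsics'])@c/c[2])[:2])(T[:3,:3].T@(np.array(w)-T[:3,3]))
print(px([.512,-.289,.026]))
for q,z in [('holder',.026),('stud_grip',.0)]:
    r=robot.outline_of(p,q)
    if r:
        print(q,r[0]['score'],cv2.boundingRect(r[0]['region'].astype(np.uint8)))
```

```text
4.5333 [ 0.52682063 -0.28961103  0.30203668]
stud [([0.5154, -0.2876, 0.0074], 0.61), ([0.4576, -0.1616, 0.0023], 0.47)]
stud_grip [([0.5142, -0.2879, 0.0589], 0.75)]
holder [([0.5125, -0.2892, 0.0025], 0.77), ([0.5825, -0.1555, -0.002], 0.56), ([0.4599, -0.1652, 0.0014], 0.22)]
bearing [([0.5839, -0.154, 0.0017], 0.97), ([0.6622, -0.2301, 0.0017], 0.78), ([0.6704, -0.037, -0.0036], 0.62)]
half_ring [([0.4619, -0.1634, 0.0005], 0.87)]
[322.92103373 148.00446528]
holder 0.96 (291, 109, 66, 77)
stud_grip 0.8 (310, 136, 27, 28)
```

View pics/w2.png

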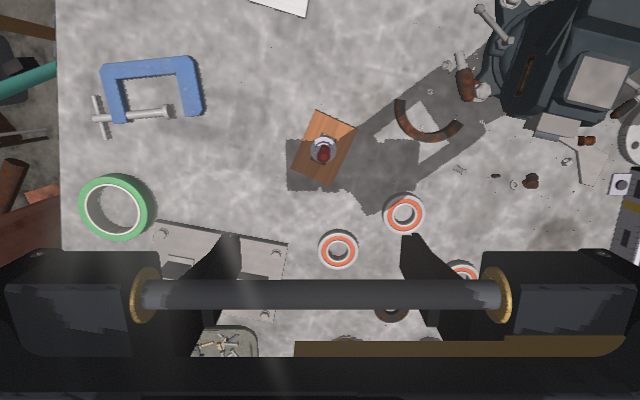

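The wrist view shows the wooden block with corners (318,109), (356,126), (329,186) and (291,168), and the red grip at (324,151). The bearing is at (403,214), next to its look-alikes.

```bash
cat > hold.py <<'E'
from h import *
def look():
    o=robot.get_obs();p=cam('wrist')
    hsv=cv2.cvtColor(p['pixels'],cv2.COLOR_RGB2HSV)
    C=[(318,109),(356,126),(329,186),(291,168)]
    return o,p
if __name__=='__main__':
    o,p=look()
    r=robot.outline_of(p,'holder')[0]['region'].astype(np.uint8)
    c=max(cv2.findContours(r,0,1)[0],key=cv2.contourArea)[:,0,:]
    W=np.array([wray(p,o,x,.026)[:2] for x in c],np.float32)
    (cx,cy),(w,h),a=cv2.minAreaRect(W);b=cv2.boxPoints(((cx,cy),(w,h),a))
    e=[b[1]-b[0],b[2]-b[1]];e=max(e,key=np.linalg.norm);yaw=np.degrees(np.arctan2(e[1],e[0]))
    print('centre',cx,cy,'size',w,h,'long axis deg',yaw%180)
    hsv=cv2.cvtColor(p['pixels'],cv2.COLOR_RGB2HSV)
    m=(cv2.inRange(hsv,(0,140,50),(6,255,255))|cv2.inRange(hsv,(172,140,50),(180,255,255)))
    k=cv2.dilate(r,np.ones((15,15)));m=m*k
    n,l,s,cc=cv2.connectedComponentsWithStats((m>0).astype(np.uint8));i=1+np.argmax(s[1:,4])
    print('red',s[i],cc[i],wray(p,o,cc[i],.056))
    go([cx,cy,.2],yaw+90)
E
python3 hold.py
```

```text
centre 0.5132917165756226 -0.2891014516353607 size 0.0637880340218544 0.08843640238046646 long axis deg 167.27678
red [318 153   6   6  32] [320.5 155.5] [ 0.51810945 -0.2881773   0.056     ]
yaw 102.08 tool shift mm [ 14.2   0.7 102.8] rows>= 2.5
turn 24.8 rows>= 3.5
```

Call:
servo_tool(rows=[-1, 0.007, 0, 0.03, 6.2, -1, 0.007, 0, 0.03, 6.2, -1, 0, 0, 0.03, 6.2, -1, 0, 0, 0.03, 6.2, -1, 0, 0, 0.03, 0])

```text
time: 5.45
position: [0.5134, -0.2896, 0.1517]
tool_rot: [0.113, 0.994, -0.0, 0.0]
ft_force: [0.1, 0.2, -0.2]
grip_width: 0.0869
grip_force: 0.0
```

Call:
servo_tool(rows=[-1, 0, 0, 0, 0, -1, 0, 0, 0, 0])

```text
time: 5.62
position: [0.5126, -0.289, 0.1515]
tool_rot: [0.111, 0.994, 0.001, -0.002]
ft_force: [1.1, -0.7, 0.2]
grip_width: 0.0871
grip_force: 0.0
```

```bash
python3 hold.py;python3 - <<'E'
from h import *
o=robot.get_obs();p=cam('wrist');cv2.imwrite('pics/w3.png',cv2.resize(p['pixels'][60:300,200:440,::-1],None,fx=2.5,fy=2.5))
print([(np.round(r['at'],4).tolist(),round(r['score'],2)) for r in robot.place_of(p,'stud_grip')[:2]])
E
```

```text
centre 0.512093722820282 -0.28877246379852295 size 0.06225232034921646 0.08749010413885117 long axis deg 167.42078
red [315 200  15  18 147] [322.31292517 210.50340136] [ 0.52244158 -0.289544    0.056     ]
yaw 77.25 tool shift mm [  2.7   1.1 -45.8] rows>= 1.1
turn -0.17 rows>= 0.0
[([0.511, -0.2886, 0.0578], 0.71)]
```

View pics/w3.png

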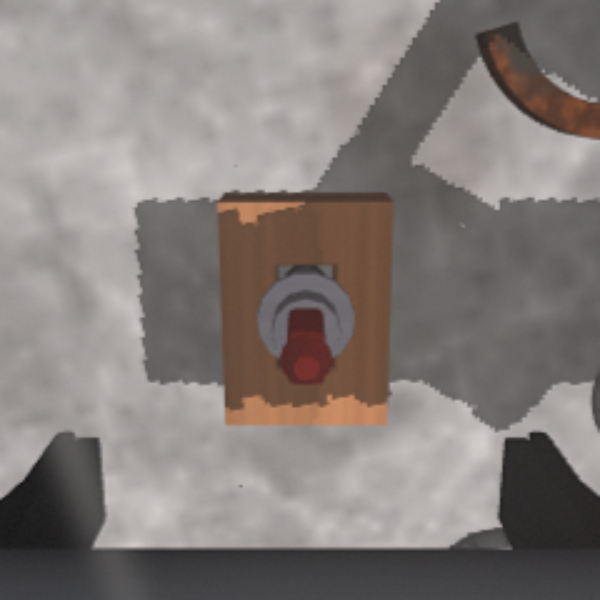

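The stud stands in the middle of the block. In full-picture pixels its collar centre is at (322,188) and its tip at (322,207), and the flats line up with the fingers.

Run:
```python
from h import *
o=robot.get_obs();p=cam('wrist')
for uv,z in [((322.4,188),.030),((322.4,207.2),.082)]: print(wray(p,o,uv,z))
go([.5125,-.2888,.046],77.4)
```

```text
[ 0.51439881 -0.28931718  0.03      ]
[ 0.51464211 -0.28955459  0.082     ]
yaw 77.24 tool shift mm [  2.8   1.6 108.8] rows>= 2.6
turn -0.16 rows>= 0.0
```

Call:
servo_tool(rows=[-1, 0.001, 0.0015, 0.027, 0, -1, 0, 0, 0.027, 0, -1, 0, 0, 0.027, 0, -1, 0, 0, 0.0275, 0, -1, 0, 0, 0, 0])

```text
time: 6.28
position: [0.5106, -0.2864, 0.0408]
tool_rot: [0.111, 0.994, 0.002, -0.003]
ft_force: [-0.6, 0.9, 0.6]
grip_width: 0.0874
grip_force: 0.0
```

Call:
servo_tool(rows=[1, 0, 0, 0, 0, 1, 0, 0, 0, 0, 1, 0, 0, 0, 0, 1, 0, 0, 0, 0, 1, 0, 0, 0, 0], newtons=40)

```text
time: 6.7
position: [0.5135, -0.2887, 0.0457]
tool_rot: [0.111, 0.994, -0.001, 0.001]
ft_force: [-0.2, -0.5, -0.1]
grip_width: 0.0618
grip_force: 0.0
```

Call:
servo_tool(rows=[1, 0, 0, 0, 0, 1, 0, 0, 0, 0, 1, 0, 0, 0, 0, 1, 0, 0, 0, 0, 1, 0, 0, 0, 0])

```text
time: 7.12
position: [0.5126, -0.288, 0.044]
tool_rot: [0.111, 0.994, 0.0, -0.0]
ft_force: [0.4, -0.4, 0.5]
grip_width: 0.0286
grip_force: 0.0
```

Call:
servo_tool(rows=[1, 0, 0, -0.003, 0, 1, 0, 0, 0, 0, 1, 0, 0, 0, 0, 1, 0, 0, 0, 0, 1, 0, 0, 0, 0])

```text
time: 7.53
position: [0.5129, -0.2883, 0.0473]
tool_rot: [0.111, 0.994, -0.0, 0.0]
ft_force: [0.4, 0.6, 2.1]
grip_width: 0.0115
grip_force: 39.7
```

Call:
servo_tool(rows=[1, 0, 0, 0, 0, 1, 0, 0, 0, 0])

```text
time: 7.7
position: [0.5129, -0.2883, 0.0473]
tool_rot: [0.111, 0.994, -0.0, 0.0]
ft_force: [-1.0, -0.4, 1.8]
grip_width: 0.0116
grip_force: 39.7
```

Run:
```python
from h import *
print({k:np.round(v,4) for k,v in robot.get_obs().items() if k in('position','grip_width','grip_force','ft_force','time')})
```

```text
{'time': np.float64(7.7), 'position': array([ 0.5129, -0.2883,  0.0473]), 'ft_force': array([-0.9522, -0.4381,  1.7926]), 'grip_force': np.float64(39.7236), 'grip_width': np.float64(0.0116)}
```

Call:
servo_tool(rows=[1, 0, 0, -0.015, 0, 1, 0, 0, -0.03, 0, 1, 0, 0, -0.035, 0, 1, 0, 0, -0.035, 0, 1, 0, 0, -0.035, 0])

```text
time: 8.12
position: [0.5118, -0.2871, 0.1975]
tool_rot: [0.111, 0.994, 0.001, -0.001]
ft_force: [0.5, -0.4, -2.2]
grip_width: 0.0119
grip_force: 39.7
```

Call:
servo_tool(rows=[1, 0.003, 0.018, 0, 0, 1, 0.0055, 0.036, 0, 0, 1, 0.0055, 0.036, 0, 0, 1, 0.0055, 0.036, 0, 0, 1, 0.0055, 0.036, 0, 0])

```text
time: 8.53
position: [0.5231, -0.1226, 0.1964]
tool_rot: [0.112, 0.994, 0.001, -0.001]
ft_force: [0.3, -0.2, -1.9]
grip_width: 0.0116
grip_force: 39.7
```

Call:
servo_tool(rows=[1, 0.0055, 0.036, 0, 0, 1, 0.0055, 0.036, 0, 0, 1, 0.0055, 0.036, 0, 0, 1, 0.0055, 0.036, 0, 0, 1, 0.0055, 0.036, 0, 0])

```text
time: 8.95
position: [0.536, 0.0591, 0.1964]
tool_rot: [0.111, 0.994, 0.0, -0.001]
ft_force: [-0.0, -0.1, -2.2]
grip_width: 0.0117
grip_force: 39.7
```

Call:
servo_tool(rows=[1, 0.0055, 0.036, 0, 0, 1, 0.0055, 0.036, 0, 0, 1, 0.0055, 0.036, 0, 0, 1, 0.004, 0.026, 0, 0, 1, 0, 0, 0, -6.4])

```text
time: 9.37
position: [0.5458, 0.1976, 0.1964]
tool_rot: [0.053, 0.999, 0.001, -0.001]
ft_force: [0.6, -0.6, -1.9]
grip_width: 0.0117
grip_force: 39.7
```

Call:
servo_tool(rows=[1, 0, 0, 0, -6.4, 1, 0, 0, 0, -6.4, 1, 0, 0, 0, -6.4, 1, 0, 0, 0, 0, 1, 0, 0, 0, 0])

```text
time: 9.78
position: [0.546, 0.1923, 0.1964]
tool_rot: [-0.11, 0.994, 0.0, -0.001]
ft_force: [-0.0, -0.3, -1.4]
grip_width: 0.0117
grip_force: 39.7
```

Run:
```python
from h import *
print({k:np.round(v,4) for k,v in robot.get_obs().items() if k in('q','position','grip_width','grip_force','ft_force','time')})
go([.5473,.1947,.2],103)
o=robot.get_obs();p=cam('wrist');save(p,'w4.png')
for q in ['strut_mark','stud']: print([(np.round(r['at'],4).tolist(),round(r['score'],2)) for r in robot.place_of(p,q)[:2]])
```

```text
{'time': np.float64(9.7833), 'q': array([ 1.4570e-01,  4.9780e-01,  1.5768e+00,  2.0000e-04,  1.0689e+00,
       -1.6462e+00]), 'position': array([0.546 , 0.1923, 0.1964]), 'ft_force': array([-0.049 , -0.3369, -1.4402]), 'grip_force': np.float64(39.7307), 'grip_width': np.float64(0.0117)}
yaw 102.66 tool shift mm [-1.8  2.  -3.7] rows>= 0.1
turn -0.34 rows>= 0.0
[([0.5462, 0.1958, 0.0417], 0.95)]
[]
```

View pics/w4.png

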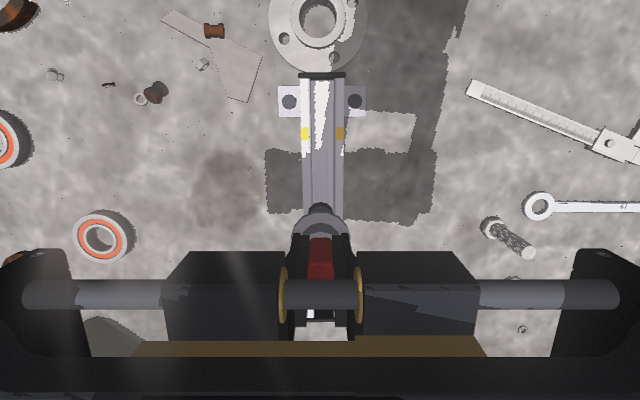

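The stud hangs between the fingers, its head end at about (320,207). The slot runs vertically through column 322 or so, with the near bands at (305,134) and (340,134). I'll zoom in to measure the lateral offset.

Run:
```python
from h import *
o=robot.get_obs();p=cam('wrist');cv2.imwrite('pics/w5.png',cv2.resize(p['pixels'][60:260,260:380,::-1],None,fx=4,fy=3,interpolation=cv2.INTER_CUBIC))
hsv=cv2.cvtColor(p['pixels'],cv2.COLOR_RGB2HSV)
m=cv2.inRange(hsv,(18,110,90),(35,255,255));m[:100]=0;m[180:]=0;m[:,:285]=0;m[:,355:]=0
n,l,s,c=cv2.connectedComponentsWithStats(m)
Rm=R.from_quat(o['tool_rot']).as_matrix()
for i in range(1,n):
    if s[i,4]>15: w=wray(p,o,c[i],.041);print(s[i],c[i],np.round(w,4),Rm.T@(w-o['position']))
g=cv2.cvtColor(p['pixels'],cv2.COLOR_RGB2GRAY)
for r in (90,110,165,180,195,208,214,220,228): print(r,g[r,292:356].tolist())
```

```text
[301 127   8  12  85] [304.04705882 132.43529412] [0.503  0.1665 0.041 ] [ 0.04796718 -0.01552106  0.15580554]
[337 127   8  12  85] [340.04705882 132.43529412] [0.4954 0.2002 0.041 ] [0.04796709 0.01905345 0.15580933]
90 [224, 223, 223, 223, 220, 222, 223, 223, 228, 236, 235, 235, 235, 235, 235, 236, 232, 189, 129, 145, 147, 148, 184, 241, 236, 235, 235, 235, 235, 235, 235, 235, 235, 235, 237, 228, 138, 145, 148, 152, 151, 142, 101, 119, 138, 151, 149, 146, 150, 151, 148, 147, 137, 120, 123, 122, 124, 124, 122, 124, 122, 120, 122, 122]
110 [221, 220, 220, 220, 217, 217, 219, 220, 211, 212, 237, 236, 235, 235, 235, 237, 234, 211, 161, 121, 148, 151, 148, 184, 242, 237, 236, 235, 235, 235, 236, 236, 238, 231, 141, 148, 150, 150, 151, 151, 152, 140, 101, 121, 138, 151, 148, 149, 150, 151, 148, 148, 131, 119, 121, 123, 119, 119, 157, 216, 212, 212, 214, 215]
165 [100, 98, 98, 99, 99, 100, 100, 102, 100, 106, 129, 144, 143, 145, 145, 141, 147, 142, 131, 119, 134, 145, 144, 145, 145, 141, 145, 142, 143, 144, 146, 146, 142, 144, 143, 141, 145, 147, 146, 149, 147, 134, 94, 125, 139, 147, 14
[... 1243 characters left out ...]
2, 142, 142, 137, 109, 101, 102, 101, 102, 102, 100, 100, 101, 102, 102, 103, 102]
220 [172, 177, 178, 178, 179, 171, 126, 66, 89, 111, 112, 110, 111, 110, 110, 111, 112, 111, 110, 111, 111, 111, 112, 111, 112, 111, 112, 112, 112, 112, 113, 112, 113, 111, 113, 113, 113, 114, 114, 112, 114, 114, 113, 113, 115, 116, 115, 113, 100, 76, 89, 111, 135, 183, 181, 178, 174, 177, 181, 185, 187, 188, 186, 184]
228 [169, 131, 101, 109, 110, 110, 111, 109, 110, 109, 109, 110, 111, 111, 103, 73, 66, 69, 70, 69, 71, 71, 69, 70, 70, 70, 70, 69, 71, 70, 70, 69, 69, 70, 72, 70, 69, 69, 70, 70, 68, 73, 95, 115, 115, 114, 114, 113, 113, 112, 114, 114, 114, 113, 108, 115, 168, 169, 167, 168, 170, 172, 174, 173]
```

View pics/w5.png

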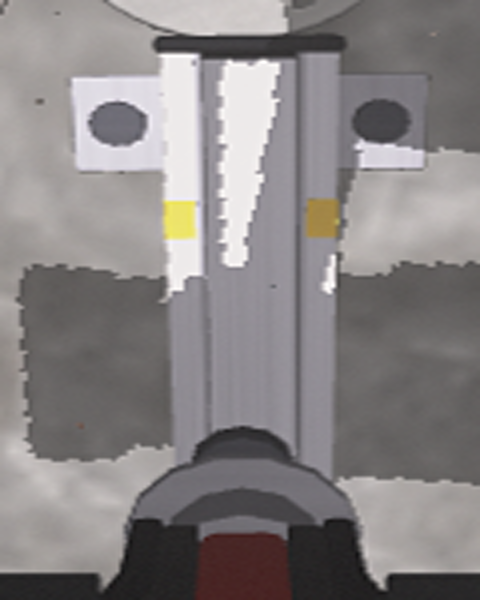

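Call:
servo_tool(rows=[1, -0.002, 0.0022, 0.02, -0.5, 1, 0, 0, 0.026, 0, 1, 0, 0, 0.026, 0, 1, 0, 0, 0.02, 0, 1, 0, 0, 0.01, 0])

```text
time: 10.4
position: [0.5466, 0.1945, 0.0925]
tool_rot: [-0.115, 0.993, -0.0, -0.002]
ft_force: [-0.5, 0.3, -1.9]
grip_width: 0.0117
grip_force: 39.7
```

Call:
servo_tool(rows=[1, 0, 0, 0, 0, 1, 0, 0, 0, 0, 1, 0, 0, 0, 0])

```text
time: 10.65
position: [0.5494, 0.1951, 0.0962]
tool_rot: [-0.116, 0.993, 0.0, 0.001]
ft_force: [-0.4, -0.4, -0.6]
grip_width: 0.0118
grip_force: 39.7
```

Run:
```python
from h import *
o=robot.get_obs();print({k:np.round(v,4) for k,v in o.items() if k in('position','grip_width','ft_force','time')})
go([.5473,.1947,.0623],103)
p=cam('wrist');g=cv2.cvtColor(p['pixels'],cv2.COLOR_RGB2GRAY)
for r in (120,165,190,200): print(r,g[r,292:356].tolist())
save(p,'w6.png')
```

```text
{'time': np.float64(10.65), 'position': array([0.5494, 0.1951, 0.0962]), 'ft_force': array([-0.431 , -0.4289, -0.6009]), 'grip_width': np.float64(0.0118)}
yaw 103.3 tool shift mm [ 2.2  0.1 33.9] rows>= 0.8
turn 0.3 rows>= 0.0
120 [240, 239, 240, 240, 240, 239, 240, 240, 240, 235, 215, 176, 123, 157, 153, 153, 156, 154, 190, 244, 241, 241, 242, 237, 147, 154, 155, 153, 157, 157, 157, 153, 156, 156, 155, 155, 154, 156, 156, 155, 156, 158, 158, 156, 155, 144, 93, 121, 132, 144, 156, 156, 154, 153, 157, 158, 156, 154, 156, 158, 148, 102, 103, 104]
165 [241, 240, 239, 239, 239, 240, 241, 244, 247, 242, 142, 131, 118, 117, 155, 151, 151, 152, 151, 154, 150, 149, 153, 152, 150, 150, 151, 150, 153, 154, 152, 152, 153, 152, 150, 149, 152, 156, 154, 156, 155, 156, 153, 151, 142, 98, 114, 124, 181, 245, 240, 239, 239, 239, 239, 239, 239, 240, 241, 221, 161, 166, 170, 158]
190 [148, 147, 147, 147, 148, 149, 146, 146, 149, 149, 151, 135, 119, 109, 152, 149, 149, 147, 147, 150, 147, 144, 148, 150, 148, 147, 148, 149, 150, 149, 148, 147, 149, 149, 146, 145, 149, 150, 153, 152, 154, 153, 150, 144, 124, 95, 123, 134, 146, 149, 149, 150, 152, 153, 153, 151, 151, 153, 143, 102, 104, 103, 102, 100]
200 [138, 146, 146, 146, 148, 148, 146, 145, 146, 151, 149, 134, 120, 113, 145, 150, 149, 145, 146, 148, 146, 143, 147, 151, 148, 147, 149, 149, 151, 150, 149, 148, 151, 147, 144, 145, 147, 150, 151, 151, 154, 153, 150, 139, 107, 104, 124, 137, 145, 148, 149, 148, 152, 150, 149, 149, 150, 147, 127, 113, 113, 112, 113, 114]
```

View pics/w6.png

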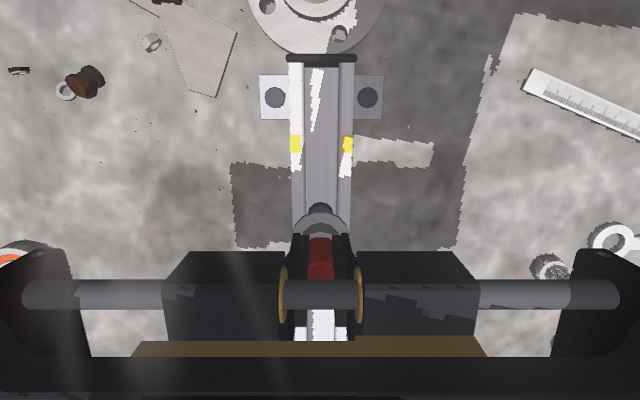

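The head is centred on the slot to within about 1 mm: slot edges are at columns 304.5 and 337, the stud at 320. Lowering.

Call:
servo_tool(rows=[1, 0, 0, 0.006, 0, 1, 0, 0, 0.006, 0, 1, 0, 0, 0.006, 0, 1, 0, 0, 0.005, 0, 1, 0, 0, 0.004, 0])

```text
time: 11.12
position: [0.5479, 0.1948, 0.0672]
tool_rot: [-0.116, 0.993, -0.0, -0.0]
ft_force: [-0.1, -0.4, -2.8]
grip_width: 0.0117
grip_force: 39.7
```

Call:
servo_tool(rows=[1, 0, 0, 0.003, 0, 1, 0, 0, 0.002, 0, 1, 0, 0, 0.0015, 0, 1, 0, 0, 0, 0, 1, 0, 0, 0, 0])

```text
time: 11.53
position: [0.548, 0.1949, 0.0622]
tool_rot: [-0.116, 0.993, -0.0, -0.0]
ft_force: [-3.2, -0.3, 4.8]
grip_width: 0.0114
grip_force: 39.7
```

Call:
servo_tool(rows=[1, 0, 0, -0.001, 0, 1, 0, 0, 0, 6, 1, 0, 0, 0, 6, 1, 0, 0, 0, 6, 1, 0, 0, 0, 6])

```text
time: 11.95
position: [0.5486, 0.195, 0.0623]
tool_rot: [0.096, 0.995, 0.0, 0.0]
ft_force: [0.1, 0.8, -2.3]
grip_width: 0.0118
grip_force: 39.7
```

Call:
servo_tool(rows=[1, 0, 0, 0, 6, 1, 0, 0, 0, 6, 1, 0, 0, 0, 6, 1, 0, 0, 0, 6, 1, 0, 0, 0, 6])

```text
time: 12.37
position: [0.5487, 0.195, 0.0623]
tool_rot: [0.35, 0.937, 0.0, 0.0]
ft_force: [0.1, 0.1, -1.9]
grip_width: 0.012
grip_force: 39.7
```

Call:
servo_tool(rows=[1, 0, 0, 0, 6, 1, 0, 0, 0, 6, 1, 0, 0, 0, 6, 1, 0, 0, 0, 6, 1, 0, 0, 0, 6])

```text
time: 12.78
position: [0.5487, 0.195, 0.0623]
tool_rot: [0.581, 0.814, 0.0, 0.0]
ft_force: [0.6, 0.2, -1.0]
grip_width: 0.0119
grip_force: 39.7
```

Call:
servo_tool(rows=[1, 0, 0, 0, 6, 1, 0, 0, 0, 0, 1, 0, 0, 0.001, 0, 1, 0, 0, 0, 0, 1, 0, 0, 0, 0])

```text
time: 13.2
position: [0.5486, 0.195, 0.0622]
tool_rot: [0.619, 0.785, 0.0, 0.0]
ft_force: [-1.9, 0.0, 5.1]
grip_width: 0.012
grip_force: 39.7
```

Run:
```python
from h import *
o=robot.get_obs();print({k:np.round(v,4) for k,v in o.items() if k in('q','position','moment','grip_width','ft_force','time')})
go([.5473,.1947,.0623],13)
```

```text
{'time': np.float64(13.2), 'q': array([ 1.4970e-01,  6.9430e-01,  1.6655e+00,  1.0000e-04,  7.8080e-01,
       -8.5100e-02]), 'position': array([0.5486, 0.195 , 0.0622]), 'ft_force': array([-1.9143,  0.0351,  5.118 ]), 'moment': array([-0.0328,  0.2598,  0.0142]), 'grip_width': np.float64(0.012)}
yaw 13.45 tool shift mm [-0.  -1.3 -0.1] rows>= 0.0
turn 0.45 rows>= 0.1
```

Call:
servo_tool(rows=[-1, 0, 0, 0, 0, -1, 0, 0, 0, 0, -1, 0, 0, 0, 0, -1, 0, 0, 0, 0, -1, 0, 0, 0, 0])

```text
time: 13.62
position: [0.5482, 0.1948, 0.0612]
tool_rot: [0.62, 0.784, -0.0, -0.0]
ft_force: [-0.8, -0.6, -1.1]
grip_width: 0.037
grip_force: 0.0
```

Call:
servo_tool(rows=[-1, 0, 0, -0.01, 0, -1, 0, 0, -0.03, 0, -1, 0, 0, -0.035, 0, -1, 0, 0, -0.035, 0, -1, 0, 0, -0.03, 0])

```text
time: 14.03
position: [0.5485, 0.1949, 0.2044]
tool_rot: [0.62, 0.784, 0.001, 0.001]
ft_force: [1.3, 0.4, -0.7]
grip_width: 0.07
grip_force: 0.0
```

Call:
servo_tool(rows=[-1, 0, 0, 0, 0, -1, 0, 0, 0, 0, -1, 0, 0, 0, 0, -1, 0, 0, 0, 0, -1, 0, 0, 0, 0])

```text
time: 14.45
position: [0.5471, 0.1947, 0.1999]
tool_rot: [0.62, 0.784, -0.001, -0.001]
ft_force: [0.8, -0.1, -0.5]
grip_width: 0.0864
grip_force: 0.0
```

Run:
```python
from h import *
o=robot.get_obs();print({k:np.round(v,4) for k,v in o.items() if k in('position','grip_width','ft_force','time')})
p=cam('wrist');cv2.imwrite('pics/w7.png',cv2.resize(p['pixels'][100:250,220:420,::-1],None,fx=4,fy=4,interpolation=cv2.INTER_CUBIC))
for q in ['stud','stud_grip']: print([(np.round(r['at'],4).tolist(),round(r['score'],2)) for r in robot.place_of(p,q)[:2]])
go([.587,-.154,.2],75)
```

```text
{'time': np.float64(14.45), 'position': array([0.5471, 0.1947, 0.1999]), 'ft_force': array([ 0.8386, -0.0819, -0.4543]), 'grip_width': np.float64(0.0864)}
[([0.5487, 0.1937, 0.0215], 0.74)]
[([0.5493, 0.1933, 0.0777], 0.95)]
yaw 13.32 tool shift mm [-348.5  -42.1    0.4] rows>= 8.4
turn -61.68 rows>= 8.6
```

View pics/w7.png

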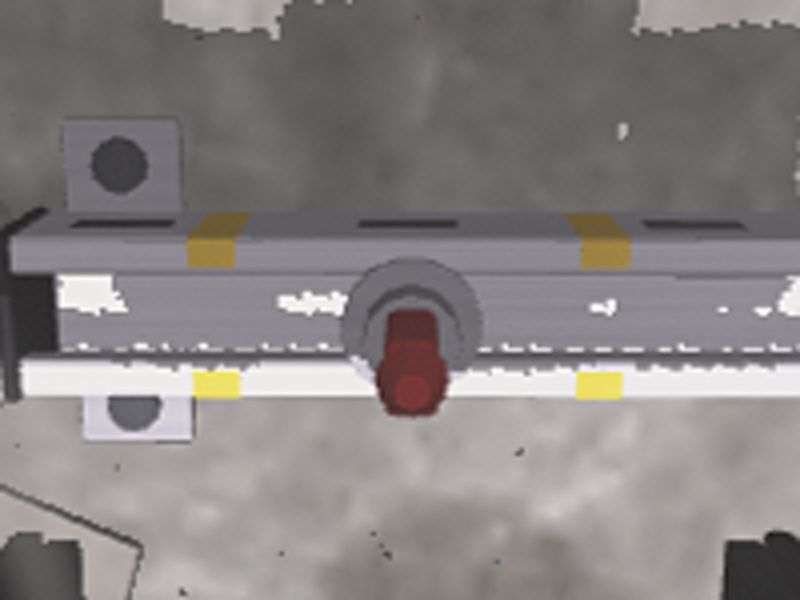

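The stud sits upright between the bands, its grip turned across the slot. The collar centre is at full-picture pixel (323,182).

Run:
```python
from h import *
o=robot.get_obs();p=cam('wrist');print(o['position'],wray(p,o,(323,182),.045),wray(p,o,(323,197.5),.097))
```

```text
[0.54764706 0.19477897 0.20035691] [0.54956616 0.19333383 0.045     ] [0.54924401 0.19326444 0.097     ]
```

Call:
servo_tool(rows=[-1, -0.035, -0.004, 0, 0, -1, -0.035, -0.004, 0, 0, -1, -0.035, -0.004, 0, 0, -1, -0.035, -0.004, 0, 0, -1, -0.035, -0.004, 0, 0])

```text
time: 15.07
position: [0.569, 0.0186, 0.2012]
tool_rot: [0.62, 0.784, -0.0, -0.0]
ft_force: [-0.5, -0.5, 0.9]
grip_width: 0.087
grip_force: 0.0
```

Call:
servo_tool(rows=[-1, -0.035, -0.004, 0, 0, -1, -0.035, -0.004, 0, 0, -1, -0.035, -0.004, 0, 0, -1, -0.035, -0.004, 0, 0, -1, -0.033, -0.006, 0, 0])

```text
time: 15.48
position: [0.5878, -0.1555, 0.2012]
tool_rot: [0.62, 0.784, 0.0, 0.0]
ft_force: [0.7, 0.7, -0.2]
grip_width: 0.0869
grip_force: 0.0
```

Call:
servo_tool(rows=[-1, 0, 0, 0, -6.8, -1, 0, 0, 0, -6.8, -1, 0, 0, 0, -6.8, -1, 0, 0, 0, -6.8, -1, 0, 0, 0, -6.8])

```text
time: 15.9
position: [0.5873, -0.1536, 0.201]
tool_rot: [0.361, 0.932, 0.0, -0.001]
ft_force: [0.5, 0.1, 0.5]
grip_width: 0.087
grip_force: 0.0
```

Call:
servo_tool(rows=[-1, 0, 0, 0, -6.8, -1, 0, 0, 0, -6.8, -1, 0, 0, 0, -6.8, -1, 0, 0, 0, -6.8, -1, 0, 0, 0, 0])

```text
time: 16.32
position: [0.5874, -0.1534, 0.2011]
tool_rot: [0.134, 0.991, 0.0, -0.0]
ft_force: [-0.1, 1.0, 0.1]
grip_width: 0.0868
grip_force: 0.0
```

Call:
servo_tool(rows=[-1, 0, 0, 0, 0, -1, 0, 0, 0, 0])

```text
time: 16.48
position: [0.5875, -0.1534, 0.2013]
tool_rot: [0.136, 0.991, 0.0, -0.0]
ft_force: [1.3, 0.1, -0.3]
grip_width: 0.0873
grip_force: 0.0
```

```bash
cat > b.py <<'E'
from h import *
o=robot.get_obs();p=cam('wrist');print(o['time'],o['position'])
for r in robot.place_of(p,'bearing')[:4]: print(np.round(r['at'],4),r['score'])
for r in robot.outline_of(p,'bearing')[:4]:
    c=max(cv2.findContours(r['region'].astype(np.uint8),0,1)[0],key=cv2.contourArea)[:,0,:]
    W=np.array([wray(p,o,x,.016)[:2] for x in c],np.float32)
    print('circle',cv2.minEnclosingCircle(W),cv2.fitEllipse(W))
E
python3 b.py; python3 -c "
from h import *
go([.587,-.154,.2],75);save(cam('wrist'),'w8.png')"
```

```text
16.4833 [ 0.58748998 -0.15339031  0.20130377]
[ 6.723e-01 -3.760e-02 -2.000e-04] 0.97
[ 6.581e-01 -2.318e-01 -2.000e-04] 0.86
[ 0.5807 -0.155   0.0008] 0.66
circle ((0.6584169864654541, -0.23439618945121765), 0.034095220267772675) ((0.6592791080474854, -0.2334825098514557), (0.06040140986442566, 0.06698255240917206), 53.544090270996094)
circle ((0.6720571517944336, -0.03949350118637085), 0.034861695021390915) ((0.6715739369392395, -0.038313787430524826), (0.06084873154759407, 0.06900165230035782), 115.02227783203125)
circle ((0.5841225385665894, -0.15285123884677887), 0.03136998042464256) ((0.5838590860366821, -0.152492955327034), (0.05961639806628227, 0.06116273254156113), 87.09144592285156)
yaw 74.45 tool shift mm [ 0.3 -0.7  1.5] rows>= 0.0
turn -0.55 rows>= 0.1
```

View pics/w8.png

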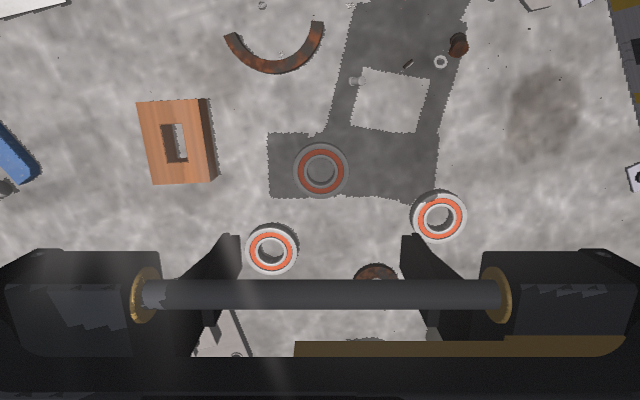

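The target bearing is at pixel (321,170), with a fitted radius of 31 mm and centre (0.584,-0.1526). The fingers' path is clear.

Call:
servo_tool(rows=[-1, 0.0036, 0, 0.03, 0, -1, 0, 0, 0.036, 0, -1, 0, 0, 0.036, 0, -1, 0, 0, 0.03, 0, -1, 0, 0, 0.025, 0])

```text
time: 17.1
position: [0.5832, -0.1521, 0.0423]
tool_rot: [0.135, 0.991, 0.0, -0.001]
ft_force: [-0.8, -0.8, -0.1]
grip_width: 0.0869
grip_force: 0.0
```

Call:
servo_tool(rows=[-1, 0, 0, 0.015, 0, -1, 0, 0, 0.01, 0, -1, 0, 0, 0.005, 0, -1, 0, 0, 0.004, 0, -1, 0, 0, 0.002, 0])

```text
time: 17.52
position: [0.5847, -0.1527, 0.0089]
tool_rot: [0.135, 0.991, -0.0, 0.001]
ft_force: [-0.1, 0.3, -0.3]
grip_width: 0.0873
grip_force: 0.0
```

Call:
servo_tool(rows=[-1, 0, 0, 0, 0, -1, 0, 0, 0, 0, -1, 0, 0, 0, 0])

```text
time: 17.77
position: [0.5848, -0.1528, 0.0095]
tool_rot: [0.135, 0.991, -0.0, 0.001]
ft_force: [-0.1, 0.4, 0.0]
grip_width: 0.0871
grip_force: 0.0
```

Call:
servo_tool(rows=[-1, 0, 0, 0.003, 0, -1, 0, 0, 0.003, 0, 1, 0, 0, 0, 0, 1, 0, 0, 0, 0, 1, 0, 0, 0, 0], newtons=30)

```text
time: 18.18
position: [0.584, -0.1525, 0.0024]
tool_rot: [0.135, 0.991, 0.0, -0.0]
ft_force: [-0.6, 0.2, 0.4]
grip_width: 0.0745
grip_force: 0.0
```

Call:
servo_tool(rows=[1, 0, 0, 0, 0, 1, 0, 0, 0, 0, 1, 0, 0, 0, 0, 1, 0, 0, 0, 0, 1, 0, 0, 0, 0])

```text
time: 18.6
position: [0.5841, -0.1525, 0.0026]
tool_rot: [0.135, 0.991, -0.0, 0.0]
ft_force: [-0.7, 0.1, 0.6]
grip_width: 0.0603
grip_force: 30.0
```

Call:
servo_tool(rows=[1, 0, 0, 0, 0, 1, 0, 0, 0, 0])

```text
time: 18.77
position: [0.5841, -0.1525, 0.0026]
tool_rot: [0.135, 0.991, -0.0, 0.0]
ft_force: [-0.7, -0.1, -0.3]
grip_width: 0.0603
grip_force: 30.0
```

Call:
servo_tool(rows=[1, 0, 0, -0.015, 0, 1, 0, 0, -0.03, 0, 1, 0, 0, -0.035, 0, 1, 0, 0, -0.035, 0, 1, 0, 0, -0.035, 0])

```text
time: 19.18
position: [0.5832, -0.152, 0.1533]
tool_rot: [0.135, 0.991, 0.0, -0.001]
ft_force: [0.5, -0.5, -2.3]
grip_width: 0.0602
grip_force: 30.0
```

Call:
servo_tool(rows=[1, 0.006, 0.016, 0, 0, 1, 0.0126, 0.0324, 0, 0, 1, 0.0126, 0.0324, 0, 0, 1, 0.0126, 0.0324, 0, 0, 1, 0.0126, 0.0324, 0, 0])

```text
time: 19.6
position: [0.5676, 0.0043, 0.1523]
tool_rot: [0.135, 0.991, 0.0, -0.001]
ft_force: [-0.3, -0.1, -1.9]
grip_width: 0.0602
grip_force: 30.0
```

Call:
servo_tool(rows=[1, 0.0126, 0.0324, 0, 0, 1, 0.0126, 0.0324, 0, 0, 1, 0.0126, 0.0324, 0, 0, 1, 0.0126, 0.0324, 0, 0, 1, 0.0126, 0.0324, 0, 0])

```text
time: 20.02
position: [0.5501, 0.1774, 0.1522]
tool_rot: [0.135, 0.991, -0.0, -0.001]
ft_force: [0.5, -0.2, -2.0]
grip_width: 0.0602
grip_force: 30.0
```

Call:
servo_tool(rows=[1, 0.0066, 0.0164, 0, 0, 1, 0, 0, 0, 0, 1, 0, 0, 0, 0, 1, 0, 0, 0, 0, 1, 0, 0, 0, 0])

```text
time: 20.43
position: [0.5491, 0.1922, 0.1523]
tool_rot: [0.135, 0.991, -0.0, -0.0]
ft_force: [-0.1, -0.2, -1.7]
grip_width: 0.0597
grip_force: 30.0
```

Run:
```python
from h import *
o=robot.get_obs();print({k:np.round(v,4) for k,v in o.items() if k in('position','grip_width','ft_force','time')})
go([.5492,.1933,.12])
p=cam('wrist');save(p,'w9.png')
for q in ['stud','stud_grip','bearing']: print(q,[(np.round(r['at'],4).tolist(),round(r['score'],2)) for r in robot.place_of(p,q)[:3]])
```

```text
{'time': np.float64(20.4333), 'position': array([0.5491, 0.1922, 0.1523]), 'ft_force': array([-0.0912, -0.229 , -1.67  ]), 'grip_width': np.float64(0.0597)}
yaw 74.45 tool shift mm [ 0.2  1.1 32.3] rows>= 0.8
stud [([0.5508, 0.193, 0.0204], 0.84)]
stud_grip [([0.552, 0.1947, 0.0759], 0.7)]
bearing [([0.5476, 0.1915, 0.146], 0.81)]
```

View pics/w9.png

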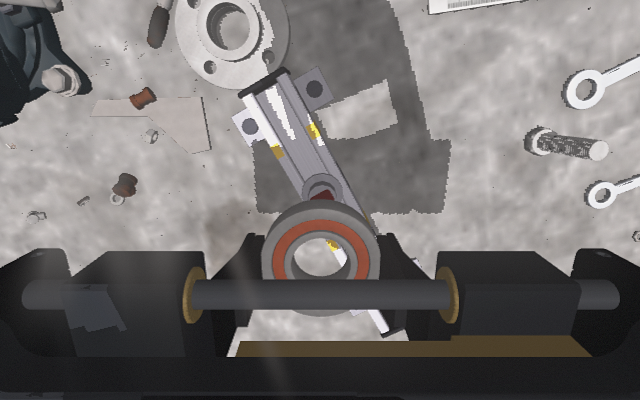

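The bearing hangs flat in the fingers at (320,257), and the stud's red tip at (320,193) is in line with the tool. Lowering in steps.

Call:
servo_tool(rows=[1, 0, 0.0012, 0.015, 0, 1, 0, 0, 0.02, 0, 1, 0, 0, 0.012, 0, 1, 0, 0, 0.008, 0, 1, 0, 0, 0.006, 0])

```text
time: 21.05
position: [0.5493, 0.194, 0.0906]
tool_rot: [0.135, 0.991, -0.0, -0.001]
ft_force: [-0.3, -0.2, -2.0]
grip_width: 0.06
grip_force: 30.0
```

Call:
servo_tool(rows=[1, 0, 0, 0.006, 0, 1, 0, 0, 0.006, 0, 1, 0, 0, 0.006, 0, 1, 0, 0, 0.004, 0, 1, 0, 0, 0, 0])

```text
time: 21.47
position: [0.549, 0.1945, 0.0688]
tool_rot: [0.135, 0.991, -0.0, -0.001]
ft_force: [0.5, 0.4, -2.1]
grip_width: 0.0604
grip_force: 30.0
```

Call:
servo_tool(rows=[1, 0, -0.001, 0.002, 0, 1, 0, 0, 0.003, 0, 1, 0, 0, 0.003, 0, 1, 0, 0, 0.003, 0, 1, 0, 0, 0.003, 0])

```text
time: 21.88
position: [0.5492, 0.1936, 0.0554]
tool_rot: [0.135, 0.991, 0.0, 0.0]
ft_force: [0.1, 0.2, -1.1]
grip_width: 0.0603
grip_force: 30.0
```

Call:
servo_tool(rows=[1, 0, 0, 0.003, 0, 1, 0, 0, 0.002, 0, 1, 0, 0, 0.001, 0, 1, 0, 0, 0.0005, 0, 1, 0, 0, 0, 0])

```text
time: 22.3
position: [0.5492, 0.1936, 0.0489]
tool_rot: [0.135, 0.991, -0.0, -0.0]
ft_force: [0.2, -0.5, -2.3]
grip_width: 0.06
grip_force: 30.0
```

Call:
servo_tool(rows=[1, 0, 0, 0.001, 0, 1, 0, 0, 0.0005, 0, 1, 0, 0, 0, 0])

```text
time: 22.55
position: [0.5493, 0.1936, 0.0476]
tool_rot: [0.135, 0.991, 0.0, 0.0]
ft_force: [-0.3, -0.1, -1.4]
grip_width: 0.0605
grip_force: 30.0
```

Call:
servo_tool(rows=[-1, 0, 0, 0.0005, 0, -1, 0, 0, 0, 0, -1, 0, 0, 0, 0, -1, 0, 0, 0, 0, -1, 0, 0, 0, 0])

```text
time: 22.97
position: [0.5493, 0.1936, 0.0472]
tool_rot: [0.135, 0.991, 0.0, 0.0]
ft_force: [0.5, -0.0, -0.1]
grip_width: 0.084
grip_force: 0.0
```

Call:
servo_tool(rows=[-1, 0, 0, 0, 0, -1, 0, 0, 0, 0, -1, 0, 0, 0, 0, -1, 0, 0, -0.005, 0, -1, 0, 0, -0.02, 0])

```text
time: 23.38
position: [0.5469, 0.1932, 0.07]
tool_rot: [0.135, 0.991, -0.001, -0.003]
ft_force: [-0.5, 0.4, -0.8]
grip_width: 0.0868
grip_force: 0.0
```

Call:
servo_tool(rows=[-1, 0, 0, -0.03, 0, -1, 0, 0, -0.035, 0, -1, 0, 0, -0.035, 0, -1, 0, 0, -0.025, 0, -1, 0, 0, 0, 0])

```text
time: 23.8
position: [0.553, 0.1943, 0.2035]
tool_rot: [0.135, 0.991, 0.002, 0.006]
ft_force: [0.0, -0.5, 0.1]
grip_width: 0.0869
grip_force: 0.0
```

Call:
servo_tool(rows=[-1, 0, 0, 0, 0, -1, 0, 0, 0, 0])

```text
time: 23.97
position: [0.5483, 0.1935, 0.1966]
tool_rot: [0.135, 0.991, -0.0, -0.001]
ft_force: [0.6, -0.1, -0.5]
grip_width: 0.0872
grip_force: 0.0
```

Run:
```python
from h import *
o=robot.get_obs();print(o['time'],o['position'],o['ft_force'])
p=cam('wrist');cv2.imwrite('pics/w10.png',cv2.resize(p['pixels'][100:250,220:420,::-1],None,fx=4,fy=4,interpolation=cv2.INTER_CUBIC))
for q in ['stud','stud_grip','bearing','strut_mark']: print(q,[(np.round(r['at'],4).tolist(),round(r['score'],2)) for r in robot.place_of(p,q)[:2]])
```

```text
23.9667 [0.54832322 0.19348218 0.1965816 ] [ 0.56366339 -0.05389507 -0.47706   ]
stud [([0.5487, 0.1941, 0.0222], 0.77)]
stud_grip [([0.5497, 0.1955, 0.0757], 0.65)]
bearing [([0.5496, 0.1942, 0.0434], 0.7)]
strut_mark [([0.5521, 0.1911, 0.0195], 0.31)]
```

View pics/w10.png

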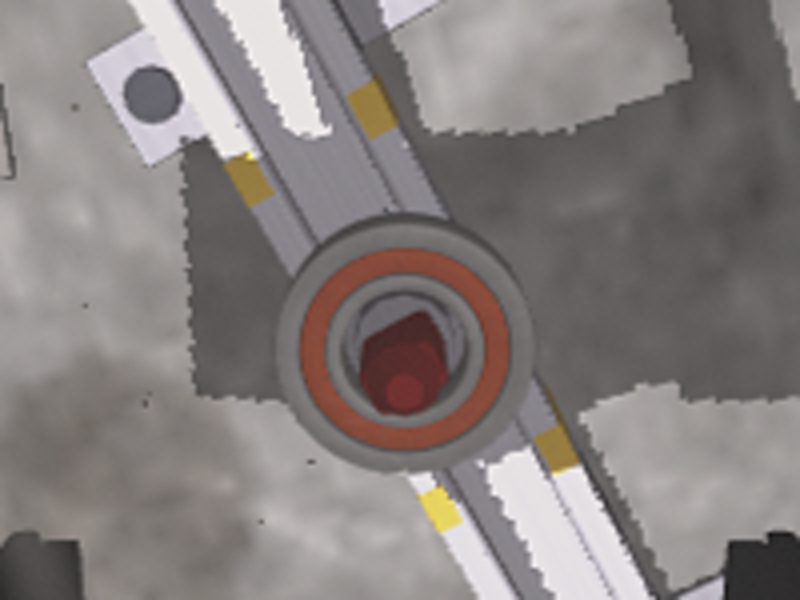

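The bearing, centred at crop pixel (405,345), lies flat round the stud midway between the bands. The grip is still across the slot, and the measured positions agree, so I'm handing in.

```bash
python3 -c "
from rig import robot
print(robot.hand_in())"
```

```text
the job is handed in; nothing more can be done
None
```

The job is handed in, with no verdict returned: in the last picture the stud is turned across the slot between the bands with the bearing flat on its collar, and I saw no contact with the loose things (simulated time about 24 s of 70).

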